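# Walk the full bean canister up onto its slate

### The job

The full bean canister counts as too heavy to lift, so walk it up onto the slate tray it stands in front of: tip it, and with a foot of one end staying put on the counter, swing the other end round and set its feet down on the slate; then, standing on that end, tip it the other way and swing the remaining end up too. Leave the canister upright, with all four feet fully on the slate and square with it. At every moment at least one foot must stay down on the counter or the slate, the canister must not fall over, and the other things must be left where they are.

Things in the scene. Friction and masses are not known exactly. Their poses are not given: they have to be found in the camera images.
- canister: full closed steel bean canister, a box 140 mm wide (its y), 56 deep (x), its plain walls from z 22 to 174, black lid on top to z 190; origin below its centre at foot level; 0.5 to 0.95 kg. Four ball feet, radius 8. Grip across the 56 mm, on the broad faces. Starts upright on the slate's -x side, +x toward it, face 10 to 20 mm off its long edge, within 4 degrees of parallel
- slate: dark slate tray fixed to the counter, a flat bare plate without rim: 199 mm long (its y), 98 mm wide (its x), 12 mm thick, so its top is at z = 0.012; origin at the centre of its underside; its long sides run across the robot's view
- foot_far_left (a point): lowest point of the canister's foot at the corner +x (+x: toward the slate at the start), +y; at (+20, +62, 0) mm in its frame, with the ball's centre 8 mm above it
- foot_near_left (a point): lowest point of the canister's foot at the corner -x (+x: toward the slate at the start), +y; at (-20, +62, 0) mm in its frame, with the ball's centre 8 mm above it
- foot_far_right (a point): lowest point of the canister's foot at the corner +x (+x: toward the slate at the start), -y; at (+20, -62, 0) mm in its frame, with the ball's centre 8 mm above it
- foot_near_right (a point): lowest point of the canister's foot at the corner -x (+x: toward the slate at the start), -y; at (-20, -62, 0) mm in its frame, with the ball's centre 8 mm above it
- mixed_jar: bystander to be left alone: glass jar with a green lid, 68 mm across, 84 high mm; origin at the centre of its underside
- spice_jar: bystander to be left alone: spice jar with a green cap, 46 mm across, 106 high mm; origin at the centre of its underside
- mustard_bottle: bystander to be left alone: yellow squeeze bottle, 55 mm across, 165 high mm; origin at the centre of its underside
- timer: bystander to be left alone: white wedge-shaped kitchen timer, 53x70x50 mm; origin at the centre of its underside
- bell: bystander to be left alone: chrome domed service bell on a black foot, 84 mm across, 59 high mm; origin at the centre of its underside

How it is judged:
On the way:
1. one end of the canister is set down on the slate while a foot of its other end still stands on the counter within 40 mm of where it started ((((((x of foot_far_left in the frame of slate between -0.051 and 0.051 m and y of foot_far_left in the frame of slate between -0.102 and 0.102 m) and height (world z) of foot_far_left between 0.008 and 0.018 m) and ((x of foot_near_left in the frame of slate between -0.051 and 0.051 m and y of foot_near_left in the frame of slate between -0.102 and 0.102 m) and height (world z) of foot_near_left between 0.008 and 0.018 m)) and ((height (world z) of foot_far_right below 0.006 m and distance of foot_far_right from where it was at the start of the episode below 0.04 m) or (height (world z) of foot_near_right below 0.006 m and distance of foot_near_right from where it was at the start of the episode below 0.04 m))) or ((((x of foot_far_right in the frame of slate between -0.051 and 0.051 m and y of foot_far_right in the frame of slate between -0.102 and 0.102 m) and height (world z) of foot_far_right between 0.008 and 0.018 m) and ((x of foot_near_right in the frame of slate between -0.051 and 0.051 m and y of foot_near_right in the frame of slate between -0.102 and 0.102 m) and height (world z) of foot_near_right between 0.008 and 0.018 m)) and ((height (world z) of foot_far_left below 0.006 m and distance of foot_far_left from where it was at the start of the episode below 0.04 m) or (height (world z) of foot_near_left below 0.006 m and distance of foot_near_left from where it was at the start of the episode below 0.04 m))))), for 0.2 s.
At the end, for the whole second after the job is handed in: the canister stands still and upright on the slate: all four feet's centres lie over the slate at least 5 mm inside its edges, their undersides within about 3 mm of its top's height, its wide side within 0.2 rad of parallel with the slate's long side (x of foot_far_left in the frame of slate between -0.044 and 0.044 m and y of foot_far_left in the frame of slate between -0.0945 and 0.0945 m and x of foot_near_left in the frame of slate between -0.044 and 0.044 m and y of foot_near_left in the frame of slate between -0.0945 and 0.0945 m and x of foot_far_right in the frame of slate between -0.044 and 0.044 m and y of foot_far_right in the frame of slate between -0.0945 and 0.0945 m and x of foot_near_right in the frame of slate between -0.044 and 0.044 m and y of foot_near_right in the frame of slate between -0.0945 and 0.0945 m and height (world z) of foot_far_left between 0.009 and 0.016 m and height (world z) of foot_near_left between 0.009 and 0.016 m and height (world z) of foot_far_right between 0.009 and 0.016 m and height (world z) of foot_near_right between 0.009 and 0.016 m and angle between the y axis of canister and the y axis of slate, either way round below 0.2 rad and linear speed of canister below 0.02 m/s); the robot touches nothing.
It fails at once if the canister was lifted clear: no foot within 8 mm above the counter or slate under it (not ((height (world z) of foot_far_left below 0.008 m or ((x of foot_far_left in the frame of slate between -0.051 and 0.051 m and y of foot_far_left in the frame of slate between -0.102 and 0.102 m) and height (world z) of foot_far_left below 0.02 m)) or (height (world z) of foot_near_left below 0.008 m or ((x of foot_near_left in the frame of slate between -0.051 and 0.051 m and y of foot_near_left in the frame of slate between -0.102 and 0.102 m) and height (world z) of foot_near_left below 0.02 m)) or (height (world z) of foot_far_right below 0.008 m or ((x of foot_far_right in the frame of slate between -0.051 and 0.051 m and y of foot_far_right in the frame of slate between -0.102 and 0.102 m) and height (world z) of foot_far_right below 0.02 m)) or (height (world z) of foot_near_right below 0.008 m or ((x of foot_near_right in the frame of slate between -0.051 and 0.051 m and y of foot_near_right in the frame of slate between -0.102 and 0.102 m) and height (world z) of foot_near_right below 0.02 m)))).
It fails at once if the canister tipped by more than 0.6 rad (falling over) (angle between canister's own z axis and vertical above 0.6 rad).
It fails at once if a bystander was moved by more than 30 mm (distance of any of mixed_jar, spice_jar, mustard_bottle, timer, bell from where it was at the start of the episode above 0.03 m).
It also fails if it takes over 45 s, if anything falls off the work surface, if the arm or the gripper's body presses on something with over 40 N, if the wrist force passes 120 N, or if a joint passes its speed limit or range.

### The arm

A 6-joint arm with a two-finger parallel gripper is mounted at the origin on a cart in front of the work surface, level with it; the furniture and walls round the work are solid. World frame = base frame: x ahead of the robot, y to its left, z up, the work surface at z = 0. Lengths are in m, angles in rad, forces in N, time in s.
With the tool pointing down it reaches from about 0.225 to 0.875 m from the base axis. Payload 3.4 kg.
Tool frame: the origin (TCP) lies on the centre line of the jaws, within the pads' length; the fingertips stand 22 mm ahead of it and the grasp point (between the pads) lies 3 mm ahead of it; z points along the fingers, y is the line along which they close (so a half turn about z gives the same grasp; the last joint's range is limited). The gripper opens to 85 mm and grips with 20 to 120 N. Pads are 22 mm wide; open, the fingers measure 114 mm over their backs; the gripper's body (76 mm by 85 mm) begins 54 mm behind the grasp point. The pads swing forward as they close: fully open they stand 13 mm farther back than shut.
Start: joints at [1.207, 0.276, 1.505, -0, 1.361, -0.121], TCP at [0.138, 0.558, 0.253] pointing down, gripper open.
Joint ranges: [-2.89, 2.89], [-0.75, 2.08], [0.22, 2.7], [-1.18, 4.32], [0.11, 2.71], [-2.7, 2.7]. Speed limits (rad/s): [2.57, 2.57, 3.14, 3.14, 3.14, 3.14].

### API

Orientations are given as a unit quaternion [w, x, y, z].
In Python, from rig import manip gives the robot as it stands.
- The arm moves only by the shell command python3 steer.py 'ROWS' [OPENING] [FORCE]. ROWS is rows parted by semicolons, their numbers by spaces, 1 to 5 of them, each of 4 numbers: dx, dy, dz in m, then a turn about the tool's z in rad; each row shifts and turns the commanded pose from where the row before left it, along the tool's axes as they then stand; what a row does not reach is not made up. A row lasts 1/12 s, in which the tool goes at most 0.0417 m and 0.125 rad, less where a joint would pass 70% of its speed; a pose out of reach is approached as far as the arm can. OPENING is the finger opening in m, set as the command begins (- or left out keeps the last). The fingers move at their own pace and stop on an object; FORCE is the grip in N (left out, the last holds). Time passes only in rows, so rows that do not move let the fingers close. It prints the time, the measured TCP pose, the force, the opening and the grip force at its end.
- manip.get_state(): the state, without advancing time (a new reading comes with each control period).
- manip.get_image(name): name is "scene" or "top" or "wrist"; returns a dict with "img" (400x640x3 uint8, red, green, blue), "camera_matrix" (3x3 intrinsics, pixels), "T" (4x4, takes a point from camera to world coordinates); the wrist camera has in their place "hand_eye" (4x4, takes a point from camera to tool coordinates, whose origin is the TCP and whose axes are the flange's). Camera axes: x right, y down, z forward; pixel columns grow to the right and rows downward; lengths in m; the calibration is good to about 2 mm. A picture is of the moment at which its call begins: read the wrist's pose just before it. There is no depth.
- manip.sign_off(): hands the job in; it is judged then, once.
The state is a dict: "clock": time; "qpos": joint angles; "qd": joint speeds; "effort": joint torques, N m; "position": TCP position; "ee_rot": TCP orientation; "contact_force": force on the tool from outside, world axes, zero at the start; "moment": the same for the moment, N m; "width": finger opening in m; "gripper_force": force on a finger pad.
Only numpy, scipy, OpenCV 4.12 (cv2) and the standard library are available. Lean on these libraries where they do the work, as an engineer would, in place of code of your own. Each camera call takes 0.05 s, during which the arm holds its last target. There are 200 camera calls.

## Working session

There is one attempt and no reset: what is moved stays moved. The work goes in short steps, Python scripts to look and compute and a shell command to move; the robot and the scene stay as the last step left them, time stands still between calls to the robot, and variables do not carry over. Pictures are saved under pics/ and viewed, at most 10 in all, crops included, and the job is handed in when it is done.

```bash
ls; mkdir -p pics
python3 - <<'E'
from rig import manip
import cv2
s=manip.get_state();print(s)
for n in("scene","top"):
    d=manip.get_image(n);cv2.imwrite(f"pics/{n}0.png",d["img"][:,:,::-1]);print(n,d["camera_matrix"],d["T"])
E
```

```text
pics
rig.py
steer.py
{'clock': 0.0, 'qpos': array([ 1.20698682e+00,  2.76592335e-01,  1.50613844e+00, -2.04779539e-05,
        1.36070709e+00, -1.21003953e-01]), 'qd': array([-0.00046508,  0.00052635, -0.00032118, -0.00113028,  0.00109668,
        0.0001231 ]), 'effort': array([ 2.43569288e-03, -4.16779697e+01, -2.45802552e+01,  3.39888466e-04,
        1.09830784e-02,  3.29023158e-05]), 'position': array([0.13808222, 0.5576644 , 0.25243909]), 'ee_rot': array([-2.11742337e-04,  1.21102598e-01,  9.92639567e-01, -8.98032816e-04]), 'contact_force': array([0.07258299, 0.39631594, 0.32166148]), 'moment': array([0.02270544, 0.03983021, 0.01936247]), 'gripper_force': 0.0, 'width': 0.08544632164333064}
scene [[489.64998198   0.         315.49598134]
 [  0.         489.64998198 200.32064234]
 [  0.           0.           1.        ]] [[-0.74327249 -0.36323542  0.56178824 -0.01499997]
 [-0.6685063   0.3713896  -0.64433617  0.95861617]
 [ 0.02540341 -0.85447633 -0.51886883  0.60895655]
 [ 0.          0.          0.          1.        ]]
top [[433.63487256   0.         323.5073305 ]
 [  0.         433.63487256 199.06438741]
 [  0.           0.           1.        ]] [[-0.02056939 -0.98891966  0.14701974  0.46080303]
 [-0.99971584  0.02211622  0.00889419  0.2292558 ]
 [-0.01204716 -0.14679501 -0.98909357  1.11353676]
 [ 0.          0.          0.          1.        ]]
```
View pics/top0.png

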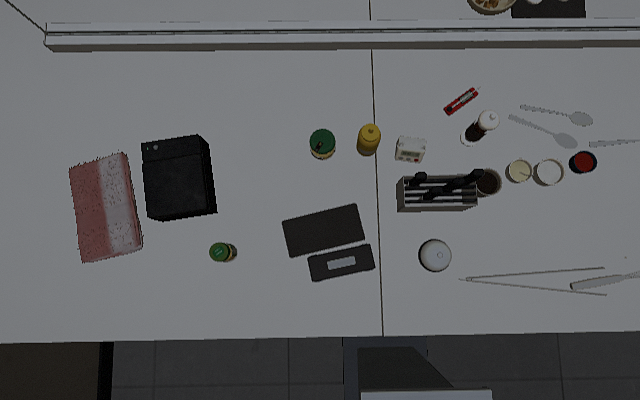

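View pics/scene0.png

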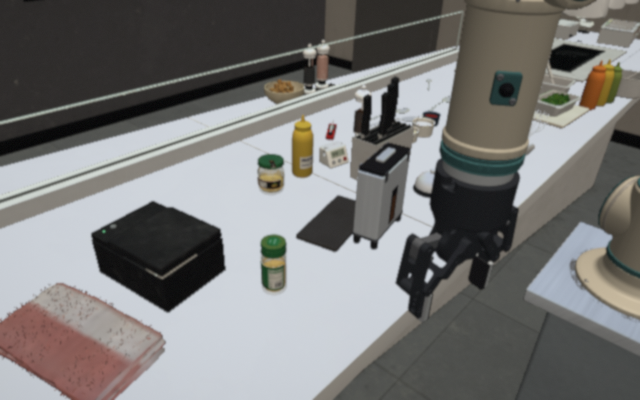

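The top view shows the slate with corners near (281,220), (358,203), (367,240) and (290,258). The canister lid is at about (307,256), (370,243), (375,267) and (312,281), on the slate's near side. In the scene view the canister stands upright at about (380,190), and the spice jar is at (272,265), left of the slate.

Create h.py:
```python
import numpy as np,cv2
from rig import manip
def ray(d,uv,z):
    p=np.linalg.inv(d["camera_matrix"])@np.array([uv[0],uv[1],1.]);v=d["T"][:3,:3]@p;o=d["T"][:3,3]
    return (o+v*(z-o[2])/v[2])[:2]
def rect(d,mask,z,name):
    c,_=cv2.findContours(mask.astype(np.uint8),cv2.RETR_EXTERNAL,cv2.CHAIN_APPROX_NONE)
    c=max(c,key=cv2.contourArea)
    w=np.array([ray(d,p[0],z) for p in c])
    (cx,cy),(a,b),an=cv2.minAreaRect((w*1000).astype(np.float32))
    box=cv2.boxPoints(((cx,cy),(a,b),an)); e=max([(np.linalg.norm(box[i]-box[i-1]),i) for i in range(4)])[1]
    v=box[e]-box[e-1]; v=v*np.sign(v[1])
    print(name,"c",round(cx,1),round(cy,1),"size",round(a,1),round(b,1),"yaw",round(float(np.arctan2(-v[0],v[1])),4),"area",cv2.contourArea(c))
    return np.array([cx,cy])
```

Run:
```python
from h import *
d=manip.get_image("top");im=d["img"].astype(int)
g=im.max(2);cv2.imwrite("pics/crop.png",cv2.resize(d["img"][190:295,265:390,::-1],None,fx=6,fy=5,interpolation=cv2.INTER_NEAREST))
print(g[230,280:370:6],g[200:290:3,340])
print(g[236:262:1,330],g[225:285,365])
```

```text
[130  26  29  30  29  27  26  26  26  25  26  27  27  25 139] [128 130  75  27  26  26  28  25  28  28  26  28  23  29  28  49 141  22
  25  23 108 106 112  32  31  30 132 129 128 132]
[ 28  25  28  26  28  28  24  22  27  29  24  15  95 145 138 112  28  16
  27  31  29  29  28  25  53  92] [131 130 129 130 129 131 132 134 137 143 144 146 130 123 144 136 135 137
 112  24  15  29  27  30  29  23  27  32  30  30  30  27  27  27  28  29
  28  29  27  27  28  26  30  29  20  23  98 138 132 130 131 130 132 129
 129 131 129 131 130 130]
```

View pics/crop.png

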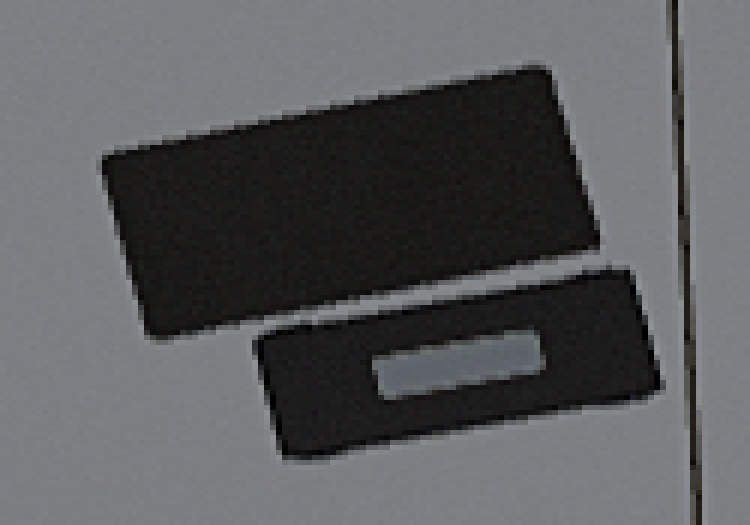

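The slate and the lid show as separate dark rectangles with a light gap between them, so one threshold splits them. Next I measure both.

```bash
cat >> h.py <<'E'
def slate_lid(zl=0.19):
    d=manip.get_image("top");m=(d["img"].max(2)<75).astype(np.uint8)
    m[:190]=0;m[295:]=0;m[:,:265]=0;m[:,377:]=0
    n,l,s,c=cv2.connectedComponentsWithStats(m)
    k=sorted([i for i in range(1,n) if s[i,4]>700],key=lambda i:-c[i,0]*0-c[i,1])
    return d,l,k
E
python3 - <<'E'
from h import *
d,l,k=slate_lid()
L=rect(d,l==k[0],.19,"lid");S=rect(d,l==k[1],.012,"slate")
hsv=cv2.cvtColor(d["img"],cv2.COLOR_RGB2HSV)
print("spice",ray(d,(222,252),.1),"mixed",ray(d,(322,140),.08),"bell",ray(d,(435,255),.03),"mustard",ray(d,(370,133),.16))
s=manip.get_state()
print(s["position"],s["qpos"])
E
```

```text
lid c 462.4 203.9 size 56.3 137.3 yaw 0.1963 area 1609.0
slate c 545.6 242.6 size 96.9 198.0 yaw 0.2226 area 2854.5
spice [0.4922057  0.47715335] mixed [0.76134257 0.23923522] bell [ 0.47598561 -0.03360219] mustard [0.75185844 0.12911599]
[0.13817593 0.55788046 0.25277117] [ 1.20696973e+00  2.76369690e-01  1.50562381e+00 -2.32764952e-05
  1.36068458e+00 -1.21003704e-01]
```

```bash
R='-.032 -.023 0 0'
python3 steer.py '-.032 -.023 0 0; -.032 -.023 0 0; -.032 -.023 0 0; -.032 -.023 0 0; -.032 -.023 0 0' 0.085 25
python3 steer.py '-.032 -.023 0 0; -.032 -.023 0 0; -.032 -.023 0 0; -.032 -.023 0 0; -.032 -.023 0 0'
python3 steer.py '-.032 -.023 0 0; -.032 -.023 0 0; -.032 -.023 0 0; 0 0 0 .1; 0 0 0 .1'
python3 -c "
from h import *
s=manip.get_state();q=s['ee_rot'];print(s['position'],q)"
```

```text
clock: 0.62
position: [0.2665, 0.4066, 0.2532]
ee_rot: [0.0, 0.121, 0.993, -0.0]
contact_force: [0.4, 0.1, -0.1]
width: 0.0849
gripper_force: 0.0
clock: 1.03
position: [0.3943, 0.2563, 0.2534]
ee_rot: [0.0, 0.121, 0.993, 0.0]
contact_force: [0.0, 1.4, 0.3]
width: 0.0852
gripper_force: 0.0
clock: 1.45
position: [0.4717, 0.1658, 0.2529]
ee_rot: [-0.0, 0.224, 0.975, -0.0]
contact_force: [-0.4, 1.4, -0.3]
width: 0.085
gripper_force: 0.0
[0.47172889 0.16575838 0.25290521] [-1.35412289e-04  2.24100053e-01  9.74566120e-01 -1.57611681e-04]
```

```bash
python3 steer.py '0 0 0 .1155; 0 0 0 .1155; 0 0 0 .1155; 0 0 0 .1155; 0 0 0 .1155' >/dev/null
python3 steer.py '0 0 0 .1155; 0 0 0 .1155; 0 0 0 .1155; 0 0 0 0'
cat >> h.py <<'E'
def tool():
    s=manip.get_state();w,x,y,z=s["ee_rot"]
    R=np.array([[1-2*(y*y+z*z),2*(x*y-z*w),2*(x*z+y*w)],[2*(x*y+z*w),1-2*(x*x+z*z),2*(y*z-x*w)],[2*(x*z-y*w),2*(y*z+x*w),1-2*(x*x+y*y)]])
    return s,R
def go(tgt,yaw):
    s,R=tool();y=np.arctan2(R[1,1],R[0,1])
    print("move",np.round(R.T@(np.array(tgt)-s["position"]),4),"turn",round(float(y-yaw),4))
E
python3 -c "
from h import *
go([.4706,.1627,.151],.196)"
```

```text
clock: 2.2
position: [0.47, 0.1679, 0.2531]
ee_rot: [-0.0, 0.632, 0.775, -0.0]
contact_force: [0.2, 1.3, -0.2]
width: 0.085
gripper_force: 0.0
move [-0.0052 -0.0004  0.1021] turn 0.0061
```

```bash
python3 steer.py '-.005 0 .034 .006; 0 0 .034 0; 0 0 .034 0; 0 0 0 0' 
python3 steer.py '0 0 0 0; 0 0 0 0; 0 0 0 0; 0 0 0 0; 0 0 0 0' 0.04 25
python3 steer.py '0 0 0 0; 0 0 0 0; 0 0 0 0; 0 0 0 0; 0 0 0 0'
python3 - <<'E'
from h import *
d=manip.get_image("scene");cv2.imwrite("pics/s1.png",cv2.resize(d["img"][100:300,280:480,::-1],None,fx=3,fy=3))
print(manip.get_state()["moment"])
E
```

```text
clock: 2.53
position: [0.4664, 0.162, 0.1457]
ee_rot: [-0.004, 0.633, 0.774, -0.005]
contact_force: [-1.4, 0.1, -0.9]
width: 0.0851
gripper_force: 0.0
clock: 2.95
position: [0.473, 0.1633, 0.1534]
ee_rot: [0.002, 0.634, 0.774, 0.002]
contact_force: [0.5, -1.2, 4.5]
width: 0.0559
gripper_force: 29.2
clock: 3.37
position: [0.473, 0.1633, 0.1534]
ee_rot: [0.002, 0.634, 0.774, 0.002]
contact_force: [0.2, -1.2, 6.3]
width: 0.0555
gripper_force: 29.4
[-0.01269641 -0.27399191 -0.1186788 ]
```

View pics/s1.png

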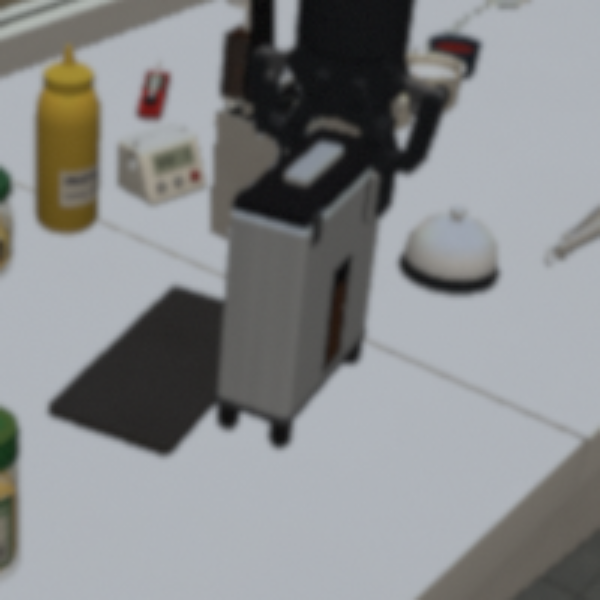

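Both pads hold the right end of the canister at about (310,190) in the crop, with all its feet on the counter. I now tip it up about the left feet, in small steps.

```bash
python3 steer.py '.0033 0 -.0022 0; .0033 0 -.0022 0;0 0 0 0;0 0 0 0'
python3 steer.py '.0033 0 -.002 0; .0033 0 -.002 0;0 0 0 0;0 0 0 0'
python3 - <<'E'
from h import *
d=manip.get_image("scene");cv2.imwrite("pics/s2.png",cv2.resize(d["img"][140:260,330:430,::-1],None,fx=5,fy=5))
E
```

```text
clock: 3.75
position: [0.4701, 0.1696, 0.1559]
ee_rot: [0.0, 0.634, 0.774, 0.0]
contact_force: [1.5, -3.1, 0.7]
width: 0.056
gripper_force: 28.4
clock: 4.08
position: [0.4666, 0.1764, 0.1584]
ee_rot: [-0.002, 0.633, 0.774, -0.001]
contact_force: [0.4, 1.1, -7.7]
width: 0.056
gripper_force: 28.5
```

View pics/s2.png

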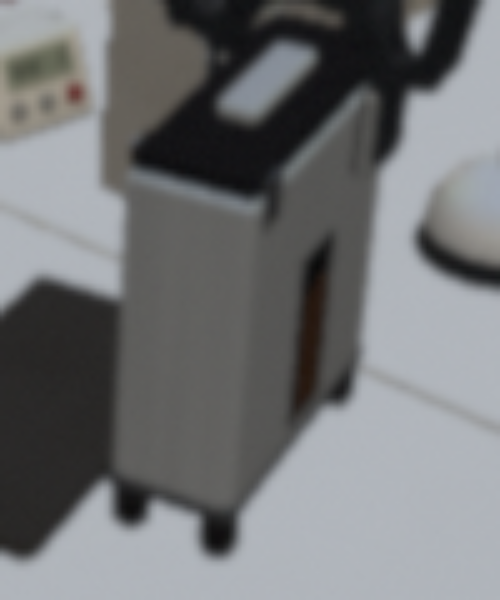

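The canister is only slightly tilted. The left feet sit at about (356,245) and (374,251) in the full image. I'll measure exactly whether they stayed down and whether the right foot rose.

```bash
cat >> h.py <<'E'
def diff(name):
    d=manip.get_image("scene");b=d["img"];cv2.imwrite("pics/"+name,b[:,:,::-1]);return d,b
def feet(img,boxes):
    g=img.max(2).astype(float)
    out=[]
    for (x0,x1,y0,y1) in boxes:
        p=g[y0:y1,x0:x1];col=p.min(1);i=[k for k in range(1,len(col)) if col[k]>85 and col[k-1]<=85]
        k=i[-1] if i else None
        out.append(None if k is None else round(y0+k-1+(85-col[k-1])/(col[k]-col[k-1]),2))
    return out
E
python3 - <<'E'
from h import *
a=cv2.imread("pics/scene0.png")[:,:,::-1]
d,b=diff("full2.png")
bx=[(352,361,236,256),(369,379,240,262),(394,404,205,232)]
print(feet(a,bx),feet(b,bx))
def proj(P):
    T=np.linalg.inv(d["T"]);c=T[:3,:3]@P+T[:3,3];q=d["camera_matrix"]@c;return q[:2]/q[2]
Rz=np.array([[np.cos(.196),-np.sin(.196)],[np.sin(.196),np.cos(.196)]])
for f in([20,62],[-20,62],[-20,-62]):
    w=Rz@np.array(f)/1000+[.4624,.2039]
    print(f,proj(np.r_[w,0]),proj(np.r_[w,.01]))
s=manip.get_state();print(s["contact_force"],s["moment"],s["position"])
E
```

```text
[np.float64(242.05), np.float64(248.12), np.float64(220.33)] [np.float64(244.04), np.float64(250.26), np.float64(219.78)]
[20, 62] [355.95760204 241.99947824] [356.28288568 238.13915794]
[-20, 62] [373.19972902 248.17181903] [373.6189995  244.27817444]
[-20, -62] [396.41324605 220.36100207] [396.90678922 216.66111217]
[-0.18728237 -0.53441563 -7.97256342] [-0.3017826  -0.06626747  0.02911369] [0.46729514 0.1760674  0.1586633 ]
```

```bash
cat >> h.py <<'E'
def track(a,b,boxes,m=4):
    # where template patches of image a are found in b (sub-pixel, upsampled)
    for (x0,x1,y0,y1) in boxes:
        k=6;U=lambda i:cv2.resize(i.max(2),None,fx=k,fy=k,interpolation=cv2.INTER_CUBIC)
        t=U(a[y0:y1,x0:x1]);w=U(b[y0-m-4:y1+m+4,x0-m-4:x1+m+4]);r=cv2.matchTemplate(w,t,cv2.TM_CCOEFF_NORMED)
        _,v,_,p=cv2.minMaxLoc(r);print("shift px",round(p[0]/k-m-4,2),round(p[1]/k-m-4,2),"score",round(v,3))
E
python3 steer.py '0 0 0 0; 0 0 0 0;0 0 0 0' - 20
python3 - <<'E'
from h import *
a=cv2.imread("pics/scene0.png")[:,:,::-1];f2=cv2.imread("pics/full2.png")[:,:,::-1]
d,b=diff("full3.png")
bx=[(352,361,236,256),(369,379,240,262),(394,404,205,232)]
print(feet(b,bx))
B=[(350,363,234,248),(367,381,240,254),(391,406,210,226)]
track(a,f2,B);track(a,b,B)
s=manip.get_state();print(s["contact_force"],s["moment"],s["position"])
E
```

```text
clock: 4.43
position: [0.4684, 0.1759, 0.1595]
ee_rot: [-0.0, 0.634, 0.774, -0.0]
contact_force: [0.7, 0.3, -7.9]
width: 0.0557
gripper_force: 28.5
[np.float64(243.24), np.float64(249.36), np.float64(218.95)]
shift px -0.83 1.67 score 0.995
shift px -0.5 1.83 score 0.998
shift px -0.33 -0.67 score 0.996
shift px -1.33 1.17 score 0.997
shift px -1.17 1.0 score 0.998
shift px -1.0 -1.33 score 0.995
[ 0.99302594 -0.22999515 -9.0611858 ] [-0.31781229 -0.11126746 -0.00240997] [0.46850271 0.17590268 0.15955787]
```

The load is close to the full weight, so the pads are holding the canister rigidly and it barely pivots. I'll set it down and regrip nearer the end with less force.

```bash
python3 steer.py '0 0 .002 0; 0 0 .002 0;0 0 .002 0;0 0 .002 0;0 0 0 0'
python3 steer.py '0 0 0 0;0 0 0 0;0 0 0 0;0 0 0 0;0 0 0 0' 0.085 20
python3 - <<'E'
from h import *
a=cv2.imread("pics/scene0.png")[:,:,::-1]
d,b=diff("full4.png")
track(a,b,[(350,363,234,248),(367,381,240,254),(391,406,210,226)])
d=manip.get_image("top");cv2.imwrite("pics/top4.png",d["img"][:,:,::-1])
print(manip.get_state()["contact_force"])
go([.4706+.010,.1627-.010,.151],.196)
E
```

```text
clock: 4.9
position: [0.4708, 0.173, 0.1554]
ee_rot: [0.004, 0.633, 0.774, -0.0]
contact_force: [-1.3, -11.3, 14.0]
width: 0.0558
gripper_force: 31.9
clock: 5.32
position: [0.4687, 0.1763, 0.1517]
ee_rot: [-0.0, 0.634, 0.774, 0.0]
contact_force: [-0.7, -0.2, -1.1]
width: 0.085
gripper_force: 0.0
shift px -1.67 1.33 score 0.996
shift px -1.33 1.17 score 0.998
shift px -2.0 0.83 score 0.996
[-0.25032457 -0.03241577 -0.79938323]
move [-0.0254  0.0072  0.0006] turn 0.0021
```

```bash
python3 -c "
from h import *
go([.4744,.153,.151],.20)"
```

```text
move [-0.0239  0.0012  0.0006] turn -0.0019
```

```bash
python3 steer.py '-.012 .0006 0 0; -.012 .0006 0 -.002;0 0 0 0'
python3 steer.py '0 0 0 0;0 0 0 0;0 0 0 0;0 0 0 0;0 0 0 0' 0.05 20
python3 steer.py '0 0 0 0;0 0 0 0'
echo lift; python3 steer.py '.002 0 -.003 0;.002 0 -.003 0;0 0 0 0;0 0 0 0'
python3 - <<'E'
from h import *
a=cv2.imread("pics/scene0.png")[:,:,::-1]
d,b=diff("full5.png")
track(a,b,[(350,363,234,248),(367,381,240,254),(391,406,210,226)])
s=manip.get_state();print(s["contact_force"],s["moment"],s["position"])
E
```

```text
clock: 5.67
position: [0.4751, 0.1508, 0.1516]
ee_rot: [0.001, 0.633, 0.774, -0.0]
contact_force: [0.3, -0.4, -0.3]
width: 0.0849
gripper_force: 0.0
clock: 6.08
position: [0.4743, 0.1528, 0.1518]
ee_rot: [-0.0, 0.633, 0.774, -0.0]
contact_force: [0.1, -0.8, 1.7]
width: 0.0561
gripper_force: 23.7
clock: 6.25
position: [0.4743, 0.1528, 0.1518]
ee_rot: [-0.0, 0.633, 0.774, -0.0]
contact_force: [-0.4, -1.2, 1.3]
width: 0.0556
gripper_force: 23.7
lift
clock: 6.58
position: [0.4728, 0.1568, 0.1571]
ee_rot: [-0.001, 0.633, 0.774, -0.001]
contact_force: [-0.1, 0.6, -6.3]
width: 0.056
gripper_force: 23.3
shift px -0.83 0.83 score 0.998
shift px -0.67 0.83 score 0.997
shift px -0.83 -1.17 score 0.995
[-1.56884236  1.36278894 -7.0241188 ] [-0.00497092  0.13442799  0.08818861] [0.47281139 0.1568043  0.15709858]
```

```bash
python3 steer.py '.003 0 -.003 0;.003 0 -.003 0;0 0 0 0;0 0 0 0'
python3 - <<'E'
from h import *
a=cv2.imread("pics/scene0.png")[:,:,::-1]
d,b=diff("full6.png")
track(a,b,[(350,363,234,248),(367,381,240,254),(391,406,210,226)])
s=manip.get_state();print(s["contact_force"],s["moment"],s["position"])
cv2.imwrite("pics/s6.png",cv2.resize(b[140:260,330:430,::-1],None,fx=5,fy=5))
E
```

```text
clock: 6.97
position: [0.4726, 0.1628, 0.164]
ee_rot: [0.0, 0.633, 0.774, 0.0]
contact_force: [-0.1, 0.9, -6.6]
width: 0.0556
gripper_force: 23.4
shift px -0.67 0.17 score 0.99
shift px -0.5 0.0 score 0.994
shift px -0.33 -4.83 score 0.978
[-0.39813092  0.68603893 -6.78284789] [0.06061801 0.04286686 0.05781268] [0.47263416 0.16277614 0.16393854]
```

```bash
python3 steer.py '.004 0 -.0035 0;.004 0 -.0035 0;.002 0 -.002 0;0 0 0 0;0 0 0 0'
python3 - <<'E'
from h import *
a=cv2.imread("pics/scene0.png")[:,:,::-1]
d,b=diff("full7.png")
track(a,b,[(350,363,234,248),(367,381,240,254),(391,406,210,226)])
print(feet(b,[(352,361,236,256),(369,379,240,262),(394,404,202,228)]))
s=manip.get_state();print(s["contact_force"],s["moment"],s["position"])
cv2.imwrite("pics/s7.png",cv2.resize(b[140:260,330:430,::-1],None,fx=5,fy=5))
E
```

```text
clock: 7.43
position: [0.4707, 0.1726, 0.1732]
ee_rot: [0.0, 0.633, 0.774, 0.0]
contact_force: [-0.1, 0.0, -5.6]
width: 0.0559
gripper_force: 23.4
shift px 0.17 -0.83 score 0.972
shift px 0.17 -1.0 score 0.984
shift px 0.17 -8.0 score 0.946
[np.float64(240.62), np.float64(246.93), np.float64(212.79)]
[ 0.928764    0.6376518  -4.47997978] [0.07140408 0.05432333 0.01571912] [0.47074575 0.17256474 0.17310349]
```

View pics/s7.png

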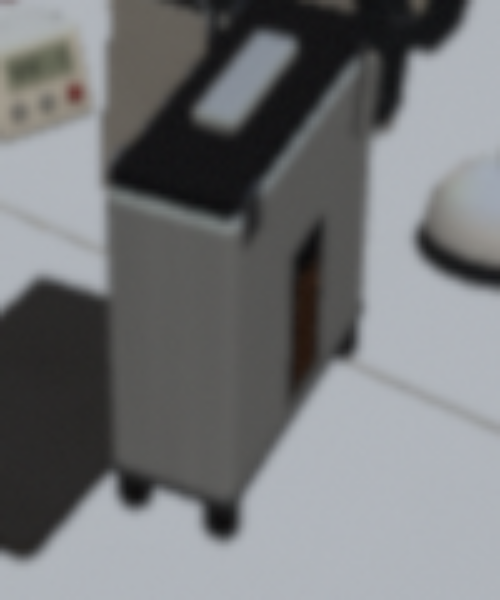

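The right foot is now about 19 mm up, and the left feet stay down at (135,500) and (220,530) in the crop. Next I swing it round the left end.

```bash
python3 steer.py '.0004 .0041 0 -.045;.0004 .0083 0 -.09;.0004 .0083 0 -.09;.0004 .0083 0 -.09;0 0 0 0'
python3 - <<'E'
from h import *
a=cv2.imread("pics/full7.png")[:,:,::-1]
d,b=diff("full8.png")
track(a,b,[(350,363,234,248),(367,381,240,254)],8)
s=manip.get_state();print(s["contact_force"],s["moment"],s["position"])
cv2.imwrite("pics/s8.png",cv2.resize(b[120:260,290:430,::-1],None,fx=4,fy=4))
E
```

```text
clock: 7.9
position: [0.4994, 0.1832, 0.1732]
ee_rot: [0.001, 0.503, 0.864, 0.001]
contact_force: [1.1, 0.3, -4.0]
width: 0.0557
gripper_force: 24.1
shift px -2.17 1.33 score 0.987
shift px -0.5 -1.83 score 0.991
[ 1.98127096  0.26266358 -3.68130189] [ 0.05688478 -0.43350996 -0.11146323] [0.49913805 0.18301632 0.17324408]
```

View pics/s8.png

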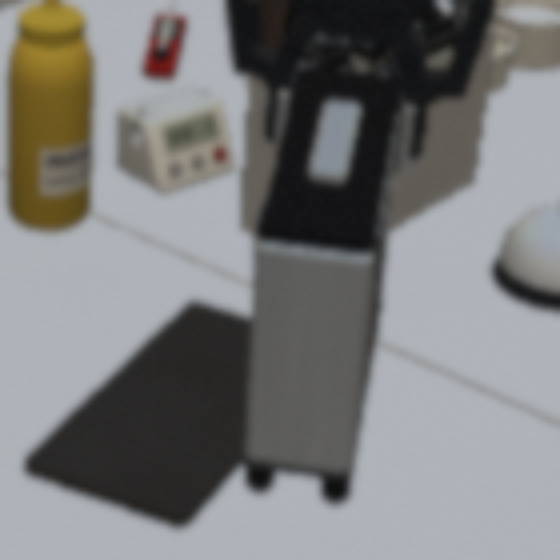

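Mid-swing: the left feet stay near (355,242) and (374,245) in the full image, and the right end is heading over the slate. I continue.

```bash
python3 steer.py '.0003 .0079 0 -.086;.0003 .0079 0 -.086;.0003 .0079 0 -.086;.0003 .0079 0 -.086;.0003 .0079 0 -.086'
python3 steer.py '0 0 0 0;0 0 0 0'
python3 - <<'E'
from h import *
d,b=diff("full9.png")
s,R=tool();print(s["contact_force"],s["position"],"yaw",np.arctan2(R[1,1],R[0,1]))
cv2.imwrite("pics/s9.png",cv2.resize(b[120:260,290:430,::-1],None,fx=4,fy=4))
E
```

```text
clock: 8.37
position: [0.5268, 0.2084, 0.1731]
ee_rot: [0.0, 0.307, 0.952, -0.0]
contact_force: [-0.4, -0.7, -1.5]
width: 0.056
gripper_force: 24.4
clock: 8.53
position: [0.5275, 0.2093, 0.1732]
ee_rot: [0.001, 0.31, 0.951, 0.001]
contact_force: [1.1, 1.5, -3.7]
width: 0.0556
gripper_force: 24.5
[ 1.58487866  1.04436195 -3.68385023] [0.52745709 0.20924359 0.17320318] yaw 0.9412317291112238
```

View pics/s9.png

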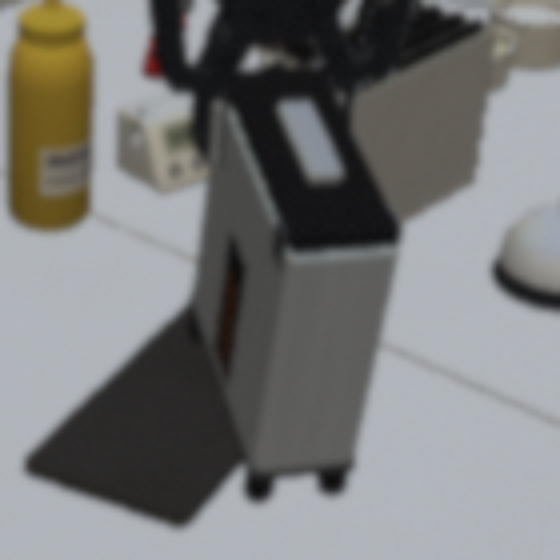

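```bash
cat >> h.py <<'E'
def predict(px1,px2,yaw,S=(.5456,.2426),sy=.2226,sgn=-1):
    d=manip.get_image("scene")
    m=(ray(d,px1,0)+ray(d,px2,0))/2;e=np.array([-np.sin(yaw),np.cos(yaw)])
    for n,p in(("stand",m),("other",m+sgn*.124*e)):
        v=p-np.array(S);print(n,p,"slate frame",round(v@[np.cos(sy),np.sin(sy)],4),round(v@[-np.sin(sy),np.cos(sy)],4))
E
python3 - <<'E'
from h import *
b=cv2.imread("pics/full9.png")[:,:,::-1]
f=feet(b,[(350,360,238,256),(368,378,236,256)]);print(f)
predict((355,f[0]),(373,f[1]),.941)
E
python3 steer.py '-.003 0 .0027 0;-.003 0 .0027 0;0 0 0 0;0 0 0 0'
python3 steer.py '-.002 0 .0015 0;0 0 0 0;0 0 0 0'
python3 -c "
from h import *
diff('full10.png')"
```

```text
[np.float64(244.52), np.float64(242.62)]
stand [0.45423684 0.26118749] slate frame -0.085 0.0383
other [0.55444713 0.18815395] slate frame -0.0034 -0.0551
clock: 8.97
position: [0.5339, 0.2046, 0.1686]
ee_rot: [0.002, 0.308, 0.951, 0.001]
contact_force: [4.8, -1.8, 5.5]
width: 0.0555
gripper_force: 25.6
clock: 9.22
position: [0.5355, 0.2035, 0.1674]
ee_rot: [0.003, 0.308, 0.951, 0.001]
contact_force: [5.0, -2.5, 7.5]
width: 0.056
gripper_force: 25.8
```

```bash
python3 steer.py '0 0 0 0;0 0 0 0;0 0 0 0;0 0 0 0;0 0 0 0' 0.085 20
python3 - <<'E'
from h import *
d,b=diff("full11.png")
f=feet(b,[(350,360,238,256),(368,378,236,256)]);print(f)
s,R=tool();yaw=np.arctan2(R[1,1],R[0,1]);predict((355,f[0]),(373,f[1]),yaw);print(yaw,s["contact_force"])
t=manip.get_image("top")["img"];
cv2.imwrite("pics/c11.png",np.hstack([cv2.resize(t[190:290,270:390,::-1],None,fx=3,fy=3.0),cv2.resize(b[120:260,290:430,::-1],(300,300))]))
E
```

```text
clock: 9.68
position: [0.5325, 0.2041, 0.1652]
ee_rot: [-0.001, 0.308, 0.951, -0.0]
contact_force: [0.2, 1.4, -0.4]
width: 0.0851
gripper_force: 0.0
[np.float64(244.39), np.float64(242.38)]
stand [0.45463277 0.26065918] slate frame -0.0847 0.0377
other [0.55514279 0.18803868] slate frame -0.0027 -0.0553
0.9451156171432804 [-0.49714696 -1.15458825  0.68812671]
```

View pics/c11.png

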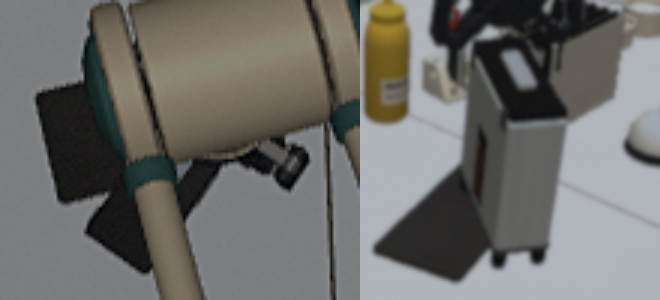

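The canister now leans with its right end on the slate and its left feet on the counter, and the robot no longer holds it. I move to the left end and grip there.

```bash
python3 steer.py '.027 0 0 0;.027 0 0 0;.027 0 0 0;.026 0 0 0;0 0 .006 0'
python3 steer.py '0 0 .006 0;0 0 0 0;0 0 0 0'
python3 -c "
from h import *
go([.4461,.2669,.153],.943)"
```

```text
clock: 10.25
position: [0.4429, 0.2688, 0.1605]
ee_rot: [-0.001, 0.307, 0.952, 0.001]
contact_force: [-0.1, -0.7, 0.2]
width: 0.0851
gripper_force: 0.0
clock: 10.5
position: [0.4472, 0.2663, 0.1534]
ee_rot: [-0.0, 0.308, 0.951, -0.0]
contact_force: [-0.6, 0.3, -1.1]
width: 0.0849
gripper_force: 0.0
move [ 0.0012 -0.0002  0.0004] turn 0.0015
```

```bash
python3 steer.py '0 0 0 0;0 0 0 0;0 0 0 0;0 0 0 0;0 0 0 0' 0.05 20
python3 steer.py '0 0 0 0;0 0 0 0'
echo lift; python3 steer.py '-.0035 0 -.0031 0;-.0035 0 -.0031 0;0 0 0 0;0 0 0 0'
python3 - <<'E'
from h import *
a=cv2.imread("pics/full11.png")[:,:,::-1]
d,b=diff("full12.png")
track(a,b,[(349,362,236,248),(366,379,234,246),(334,342,193,206)])
s=manip.get_state();print(s["contact_force"],s["moment"],s["position"])
E
```

```text
clock: 10.92
position: [0.4473, 0.2666, 0.154]
ee_rot: [0.001, 0.308, 0.951, 0.0]
contact_force: [1.5, -0.4, 1.5]
width: 0.0557
gripper_force: 25.6
clock: 11.08
position: [0.4472, 0.2666, 0.154]
ee_rot: [0.001, 0.308, 0.951, 0.0]
contact_force: [0.8, -0.5, 0.8]
width: 0.0556
gripper_force: 25.6
lift
clock: 11.42
position: [0.4518, 0.2624, 0.1595]
ee_rot: [-0.001, 0.308, 0.951, -0.0]
contact_force: [-0.5, 0.0, -5.5]
width: 0.0556
gripper_force: 24.7
shift px 1.0 -2.0 score 0.991
shift px 1.0 -2.17 score 0.998
shift px 0.67 -0.67 score 0.998
[-0.40631964  0.22010099 -5.57550605] [ 0.13614886  0.16783501 -0.0064966 ] [0.45183875 0.26241421 0.15954085]
```

```bash
python3 steer.py '-.003 0 -.0031 0;-.003 0 -.0031 0;0 0 0 0;0 0 0 0'
python3 steer.py '-.003 0 -.0028 0;-.003 0 -.0028 0;0 0 0 0;0 0 0 0'
python3 - <<'E'
from h import *
a=cv2.imread("pics/full11.png")[:,:,::-1]
d,b=diff("full13.png")
track(a,b,[(349,362,236,248),(366,379,234,246),(334,342,193,206)],8)
s=manip.get_state();print(s["contact_force"],s["moment"],s["position"])
E
```

```text
clock: 11.8
position: [0.4575, 0.2588, 0.1663]
ee_rot: [0.0, 0.308, 0.951, -0.0]
contact_force: [-0.1, -0.7, -6.5]
width: 0.0557
gripper_force: 24.2
clock: 12.13
position: [0.4625, 0.2555, 0.1721]
ee_rot: [0.0, 0.308, 0.951, 0.0]
contact_force: [0.0, -0.3, -6.1]
width: 0.0564
gripper_force: 24.0
shift px 1.17 -6.5 score 0.887
shift px 1.67 -6.5 score 0.984
shift px 0.5 -0.5 score 0.997
[-0.09934544 -1.36604002 -6.25582689] [-0.14761004 -0.00274667 -0.04399368] [0.46245202 0.25553653 0.17208343]
```

```bash
python3 steer.py '-.003 0 -.003 0;-.003 0 -.003 0;0 0 0 0;0 0 0 0'
python3 steer.py '-.0002 .0043 0 .04;-.0003 .0086 0 .08;-.0004 .0086 0 .08;-.0004 .0086 0 .08;0 0 0 0'
python3 - <<'E'
from h import *
a=cv2.imread("pics/full11.png")[:,:,::-1]
d,b=diff("full14.png")
track(a,b,[(334,342,193,206)],8)
s,R=tool();print(s["contact_force"],s["position"],np.arctan2(R[1,1],R[0,1]))
cv2.imwrite("pics/s14.png",cv2.resize(b[120:260,270:430,::-1],None,fx=4,fy=4))
E
```

```text
clock: 12.52
position: [0.4673, 0.252, 0.1782]
ee_rot: [0.0, 0.308, 0.951, 0.0]
contact_force: [0.6, -0.5, -5.5]
width: 0.056
gripper_force: 23.7
clock: 12.93
position: [0.4894, 0.275, 0.1783]
ee_rot: [0.001, 0.438, 0.899, 0.001]
contact_force: [0.3, 0.6, -4.0]
width: 0.0556
gripper_force: 24.0
shift px -2.17 1.17 score 0.928
[ 1.42784163  2.03938376 -4.34183755] [0.48904687 0.27474596 0.17833719] 0.6672423916244679
```

View pics/s14.png

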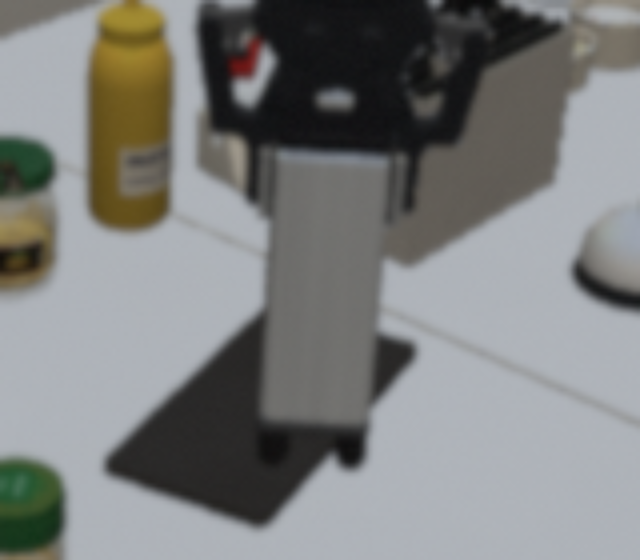

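Mid-swing: the far-left foot at (272,450) is already over the slate, and the near-left foot at (350,455) is just short of its edge. I finish the swing.

```bash
python3 steer.py '-.0004 .0095 0 .088;-.0004 .0095 0 .088;-.0004 .0095 0 .088;-.0004 .0095 0 .088;-.0004 .0095 0 .088'
python3 steer.py '0 0 0 0;0 0 0 0'
python3 - <<'E'
from h import *
d,b=diff("full15.png")
s,R=tool();yaw=np.arctan2(R[1,1],R[0,1]);print(s["contact_force"],s["position"],yaw)
# predicted left-feet mid: grip is about 3 mm in from it by model
v=s["position"][:2]-[.5456,.2426];sy=.2226
print("tcp in slate",v@[np.cos(sy),np.sin(sy)],v@[-np.sin(sy),np.cos(sy)])
E
```

```text
clock: 13.4
position: [0.5301, 0.294, 0.1782]
ee_rot: [-0.0, 0.624, 0.781, -0.0]
contact_force: [-0.9, -0.6, -4.0]
width: 0.0555
gripper_force: 24.6
clock: 13.57
position: [0.5315, 0.2942, 0.1783]
ee_rot: [0.001, 0.622, 0.783, 0.001]
contact_force: [1.5, 0.6, -5.1]
width: 0.0558
gripper_force: 24.4
[ 2.75143825  1.04232566 -4.69138743] [0.53128174 0.29408447 0.17826682] 0.2287293769831117
tcp in slate -0.002598951154790652 0.05337517042509588
```

```bash
python3 steer.py '.003 0 .0027 0;.003 0 .0027 0;0 0 0 0;0 0 0 0'
python3 steer.py '.003 0 .0022 0;.0015 0 .0015 0;0 0 0 0;0 0 0 0'
```

```text
clock: 13.95
position: [0.5293, 0.3011, 0.1733]
ee_rot: [0.0, 0.623, 0.782, 0.002]
contact_force: [1.4, 3.6, 1.7]
width: 0.0557
gripper_force: 25.4
clock: 14.28
position: [0.5283, 0.3059, 0.1696]
ee_rot: [-0.0, 0.623, 0.782, 0.002]
contact_force: [0.8, 5.2, 5.6]
width: 0.0557
gripper_force: 26.0
```

```bash
python3 steer.py '.0015 0 .002 0;.0005 0 .0015 0;0 0 0 0;0 0 0 0'
python3 steer.py '0 0 0 0;0 0 0 0;0 0 0 0;0 0 0 0;0 0 0 0' 0.085 20
python3 - <<'E'
from h import *
d,b=diff("full16.png")
def proj(P):
    T=np.linalg.inv(d["T"]);c=T[:3,:3]@P+T[:3,3];q=d["camera_matrix"]@c;return np.round(q[:2]/q[2],1)
S=np.array([.5456,.2426]);sy=.2226
R=np.array([[np.cos(sy),-np.sin(sy)],[np.sin(sy),np.cos(sy)]])
for f in([17,69],[-23,69],[-23,-55]): print(f,proj(np.r_[R@np.array(f)/1000+S,.012]))
print(manip.get_state()["contact_force"])
E
```

```text
clock: 14.62
position: [0.5279, 0.309, 0.167]
ee_rot: [-0.001, 0.623, 0.782, 0.003]
contact_force: [-0.1, 8.5, 8.1]
width: 0.056
gripper_force: 26.3
clock: 15.03
position: [0.5272, 0.3056, 0.1646]
ee_rot: [-0.0, 0.623, 0.782, -0.001]
contact_force: [0.5, -0.3, 0.4]
width: 0.0851
gripper_force: 0.0
[17, 69] [314.7 231.6]
[-23, 69] [331.4 237.3]
[-23, -55] [356.5 210.2]
[ 0.20189387  0.20780763 -0.44801161]
```

Released. I raise the tool straight up, back it off, and measure the lid from the top camera.

```bash
python3 steer.py '0 0 -.035 0;0 0 -.035 0;0 0 -.035 0;0 0 -.035 0;0 0 0 0' >/dev/null
python3 steer.py '0 -.04 0 0;0 -.04 0 0;0 -.04 0 0;0 -.04 0 0;0 -.04 0 0' >/dev/null
python3 steer.py '.04 0 0 0;.04 0 0 0;.04 0 0 0;.04 0 0 0;.04 0 0 0'
python3 - <<'E'
from h import *
d=manip.get_image("top");im=d["img"];cv2.imwrite("pics/top17.png",im[:,:,::-1])
m=(im.max(2)<75).astype(np.uint8);m[:160]=0;m[295:]=0;m[:,:240]=0;m[:,377:]=0
n,l,s,c=cv2.connectedComponentsWithStats(m);print(s[s[:,4]>50],)
# label (bright plate) centre on the lid
mi=((im.min(2)>85)&(im.max(2)<170)).astype(np.uint8)
n,l,s,c=cv2.connectedComponentsWithStats(mi);
for i in range(n):
    if 80<s[i,4]<500 and 270<c[i,0]<380 and 180<c[i,1]<280: rect(d,l==i,.19,"label");print(s[i],c[i])
d,b=diff("full17.png")
print(feet(b,[(309,320,222,246),(326,337,228,250)]))
E
```

```text
clock: 16.33
position: [0.2871, 0.4579, 0.3052]
ee_rot: [0.0, 0.623, 0.782, 0.0]
contact_force: [1.1, 0.8, -0.4]
width: 0.0849
gripper_force: 0.0
[[     0      0    640    400 253234]
 [   282    203     83     55   2732]]
label c 541.4 252.9 size 17.5 59.1 yaw 0.2423 area 168.0
[303 218  28  15 204] [316.75490196 225.17647059]
[None, None]
```

Run:
```python
from h import *
d=manip.get_image("top");im=d["img"]
l=None
def lab(im,box):
    x0,x1,y0,y1=box;m=np.zeros(im.shape[:2],np.uint8);m[y0:y1,x0:x1]=(im.max(2)[y0:y1,x0:x1]>75);n,l,s,c=cv2.connectedComponentsWithStats(m)
    return [(s[i,4],c[i]) for i in range(1,n) if s[i,4]>60]
p=ray(d,(316.75,225.18),.202);v=p-np.array([.5456,.2426]);sy=.2226
print("label",p,"slate",v@[np.cos(sy),np.sin(sy)],v@[-np.sin(sy),np.cos(sy)])
s=manip.get_image("scene");b=s["img"]
def proj(P):
    T=np.linalg.inv(s["T"]);c=T[:3,:3]@P+T[:3,3];q=s["camera_matrix"]@c;return np.round(q[:2]/q[2],1)
q=proj(np.r_[p,.202]);print("expected in scene",q)
x,y=q.astype(int);print(lab(b,(x-22,x+22,y-18,y+18)))
# wall corners expected if upright at this pose
Rz=np.array([[np.cos(.235),-np.sin(.235)],[np.sin(.235),np.cos(.235)]])
for f in([28,70],[-28,70],[-28,-70]):
    w=p+Rz@np.array(f)/1000;print(f,"bottom",proj(np.r_[w,.034]),"top",proj(np.r_[w,.186]))
g=b.max(2)
for r in (170,200,220): print(r,list(g[r,296:345:2]))
```

```text
label [0.5410009  0.25283086] slate -0.0022269963619579065 0.010993753868018838
expected in scene [339.6 142.1]
[(np.int32(507), array([327.15187377, 134.29980276])), (np.int32(136), array([337.90441176, 145.35294118]))]
[28, 70] bottom [308.8 224.7] top [310.2 159.4]
[-28, 70] bottom [332.7 232.5] top [336.2 166.3]
[-28, -70] bottom [360.6 201.9] top [365.9 140.1]
170 [np.uint8(101), np.uint8(104), np.uint8(108), np.uint8(108), np.uint8(107), np.uint8(105), np.uint8(99), np.uint8(92), np.uint8(99), np.uint8(101), np.uint8(102), np.uint8(105), np.uint8(106), np.uint8(105), np.uint8(104), np.uint8(105), np.uint8(105), np.uint8(104), np.uint8(105), np.uint8(108), np.uint8(97), np.uint8(58), np.uint8(66), np.uint8(85), np.uint8(90)]
200 [np.uint8(196), np.uint8(196), np.uint8(196), np.uint8(196), np.uint8(196), np.uint8(195), np.uint8(194), np.uint8(149), np.uint8(103), np.uint8(101), np.uint8(102), np.uint8(105), np.uint8(105), np.uint8(104), np.uint8(105), np.uint8(106), np.uint8(104), np.uint8(105), np.uint8(105), np.uint8(100), np.uint8(90), np.uint8(90), np.uint8(90), np.uint8(89), np.uint8(86)]
220 [np.uint8(196), np.uint8(195), np.uint8(196), np.uint8(196), np.uint8(196), np.uint8(196), np.uint8(186), np.uint8(127), np.uint8(104), np.uint8(103), np.uint8(103), np.uint8(104), np.uint8(103), np.uint8(104), np.uint8(106), np.uint8(105), np.uint8(105), np.uint8(106), np.uint8(106), np.uint8(93), np.uint8(89), np.uint8(89), np.uint8(85), np.uint8(67), np.uint8(44)]
```

Run:
```python
from h import *
s=manip.get_image("scene");b=s["img"]
def proj(P):
    T=np.linalg.inv(s["T"]);c=T[:3,:3]@P+T[:3,3];q=s["camera_matrix"]@c;return np.round(q[:2]/q[2],1)
a=cv2.imread("pics/scene0.png")[:,:,::-1];t0=cv2.imread("pics/top0.png")[:,:,::-1];d=manip.get_image("top")
def lab(im,q,h=(22,18)):
    x,y=np.array(q).astype(int);m=np.zeros(im.shape[:2],np.uint8);sl=np.s_[y-h[1]:y+h[1],x-h[0]:x+h[0]];m[sl]=im.max(2)[sl]>75
    n,l,st,c=cv2.connectedComponentsWithStats(m);return [(st[i],np.round(c[i],2)) for i in range(1,n) if st[i,4]>40]
p=lab(t0,(342,263),(19,8));print("top0",p)
for st,c in p:
    w=ray(d,c,.19);print(w,"expected scene0",proj(np.r_[w,.19]),lab(a,proj(np.r_[w,.19])))
g=b.max(2)
for c in(316,328,352): print(c,list(map(int,g[196:244,c])))
print(list(map(int,g[142:172,325])))
```

```text
top0 [(array([327, 256,  29,  14, 235], dtype=int32), array([340.97, 262.45]))]
[0.46229951 0.20355844] expected scene0 [385.7 152.1] [(array([363, 134,  44,  29, 444], dtype=int32), array([382.13, 144.95])), (array([376, 147,  20,  16, 178], dtype=int32), array([385.35, 154.16])), (array([390, 155,  17,  15, 145], dtype=int32), array([400.52, 164.1 ]))]
316 [102, 101, 102, 102, 102, 102, 102, 102, 102, 103, 101, 102, 101, 102, 102, 102, 103, 103, 103, 103, 103, 103, 102, 102, 103, 104, 102, 100, 91, 71, 50, 36, 24, 20, 19, 23, 29, 36, 42, 44, 44, 45, 44, 44, 43, 44, 41, 43]
328 [104, 104, 104, 104, 104, 103, 105, 105, 104, 105, 104, 105, 105, 105, 106, 105, 105, 104, 105, 105, 105, 105, 105, 105, 105, 105, 105, 105, 106, 106, 104, 101, 91, 69, 48, 33, 24, 18, 19, 19, 19, 20, 26, 33, 40, 43, 43, 42]
352 [75, 76, 77, 77, 77, 77, 78, 79, 79, 80, 79, 78, 72, 64, 52, 43, 40, 41, 43, 43, 42, 43, 43, 44, 43, 41, 42, 43, 42, 44, 44, 44, 43, 44, 44, 52, 77, 114, 151, 176, 191, 195, 196, 197, 197, 197, 197, 197]
[195, 190, 178, 154, 117, 71, 36, 25, 24, 21, 22, 24, 23, 24, 24, 22, 23, 22, 21, 21, 40, 82, 124, 140, 130, 111, 107, 105, 105, 105]
```

The lid label, the wall bottoms at both ends and the side edges all fit an upright canister to within about 2 px. That puts its centre at about (-2, +11) mm in the slate frame, with yaw off by about 0.02 rad. I hand it in.

```bash
python3 -c "
from rig import manip
print(manip.sign_off())"
```

```text
the job is handed in; nothing more can be done
None
```

I walked the canister up onto the slate and handed the job in at about 17 s: it measures upright, all four feet at least 20 mm inside the slate's edges, about 0.02 rad off square, and the arm clear; no verdict was returned, and I did not re-measure the bystanders.

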